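# Press the key under the push-latch flap

### The job

Press the flap on top of the bench instrument so that its push-latch pops it open, press the round key under it all the way down with your fingertips, then push the flap over from behind and press it down again until it latches and stays flush by itself. Do not pinch the flap, do not press the square key, and leave the jar, beaker and vial standing where they are.

Things in the scene. Friction and masses are not known exactly. Their poses are not given: they have to be found in the camera images.
- housing: low white bench instrument, fixed to the bench, 200 (x) x 220 (y) x 70 mm high, with a 20 mm higher grey hump along its rear (+x) edge (from 58 to 98 mm behind the origin). Origin at the centre of its underside; its x axis points from its front to its rear, z up. In its top is a recess, x from -60 to 18 mm, y from -68 to 68 mm, floor 36 mm above the bench, which the flap covers.
- flap (a joint): grey flap in the housing's top, 72 (x) x 130 (y) x 5 mm, hinged along its rear edge. In rad: 0 latched and flush, 1.1 fully open (front edge up, outer face to the rear), negative while pressed in past flush (stop at -0.09). To shut it, push its outer face from behind, forwards and down, with 2 to 7 N; pressing straight down on the edge of the upright flap jams it, below 0.6 rad it can be pressed down.
- flap_hinge (a point): middle of the flap's hinge line, 67 mm above the bench, at x = 15 mm, y = 0 in the housing frame
- flap_pad (a point): where to press: outer face, centre line, 55 mm from the hinge, 17 mm from the front edge, at three fine dark lines; 72 mm above the bench when latched. Push-push latch: pressed in to its stop (5 mm down here, 3 to 6 N) and let go, it springs fully open in 2 s; pressed to the same stop again and let go, it returns to 0 and stays. Rubbing fingers add up to 8 N on the way: stop by the flap value.
- round_key_top (a point): centre of the top of the round key (26 mm across), which stands in the recess 52 mm in front of the hinge line, 30 mm to one side of the centre line (either side), its top 60 mm above the bench; hidden under the flap until that is open
- round_key (a joint): the round key's travel: 0 up, 0.006 m fully down; springs back; 4.5 N holds it fully down
- square_key_top (a point): centre of the top of the square key (24 mm square) of the same height, in the recess, 30 mm to the other side; not to be pressed
- square_key (a joint): the square key's travel: 0 up, 0.006 m fully down
- bottle: loose glass jar with a blue cap, 60 mm across, 110 mm high, standing beside the housing; origin at the centre of its underside
- beaker: loose open glass beaker, 56 mm across, 60 mm high, standing beside the housing; origin at the centre of its underside
- vial: loose capped sample vial, 28 mm across, 55 mm high, standing beside the housing; origin at the centre of its underside
Things that resemble listed ones, but are neither listed nor needed, are in the scene too. What is shaped like the beaker but pink is not meant. Leave any orange look-alike of the bottle alone.

How it is judged (in metres and radians):
On the way, in this order (a step that is already met when the one before it is completed fails the run):
1. the flap has popped open (beyond 0.9 rad) (value of joint flap above 0.9 rad), for 0.2 s.
2. the round key is pressed down (more than 4.5 of its 6 mm) while the flap is open (value of joint round_key above 0.0045 m and value of joint flap above 0.6 rad), for 0.1 s.
At the end, for the whole second after the job is handed in: The flap is latched shut by itself (within 0.03 rad of flush), both keys are up again, and the jar, beaker and vial stand upright within 20 mm of where they were (value of joint flap between -0.03 and 0.03 rad and value of joint each of round_key, square_key below 0.002 m and distance of each of bottle, beaker, vial from where it was at the start of the episode below 0.02 m and angle between each of bottle, beaker, vial's own z axis and vertical below 0.15 rad); the robot touches nothing.
It fails at once if the square key is pressed (more than 3 of its 6 mm) (value of joint square_key above 0.003 m).
It fails at once if the flap is pinched between the fingers (over 3 N on its outer and on its inner face at once) (contact force between the fingers and flap_c0 above 3 N and contact force between the fingers and flap_c1 above 3 N).
It fails at once if the bottle is moved more than 20 mm or lifted (distance of bottle from where it was at the start of the episode above 0.02 m).
It fails at once if the beaker is moved more than 20 mm or lifted (distance of beaker from where it was at the start of the episode above 0.02 m).
It fails at once if the vial is moved more than 20 mm or lifted (distance of vial from where it was at the start of the episode above 0.02 m).
It also fails if it takes over 51 s, if anything falls off the work surface, if the arm or the gripper's body presses on something with over 40 N, if the wrist force passes 120 N, or if a joint passes its speed limit or range.

### The arm

A 6-joint arm with a two-finger parallel gripper is mounted at the origin on the work surface. World frame = base frame: x ahead of the robot, y to its left, z up, the work surface at z = 0. Lengths are in mm, angles in degrees, forces in N, time in s.
With the tool pointing down it reaches from about 300 to 825 mm from the base axis. Payload 5.4 kg.
Tool frame: the origin (TCP) lies midway between the tips of the shut fingers; the grasp point (between the pads) lies 19 mm behind it; z points along the fingers, y is the direction in which the jaws open and shut (so a half turn about z gives the same grasp; the last joint's range is limited). The gripper opens to 92 mm and grips with 3 to 60 N. Pads are 20 mm wide; open, the fingers measure 128 mm over their backs; the gripper's body (75 mm by 189 mm) begins 69 mm behind the grasp point.
Start: joints at [-77.069, 9.076, 91.501, -0, 79.423, -12.038], TCP at [242.703, -521.25, 214.601] pointing down, gripper open.
Joint ranges: [-166.64, 166.64], [-54.1, 131.32], [10.49, 154.53], [-73.88, 253.88], [9.74, 151.15], [-171.62, 171.62]. Speed limits (degrees/s): [147.25, 147.25, 180, 180, 180, 180].

### API

Orientations are given as a 3x3 rotation matrix whose columns are the frame's x, y, z axes.
In Python, from workcell import ctrl gives the robot as it stands.
- The arm moves only by the tool play_rows, never from a script. Its argument "increments" is a list of rows, each an object of numbers: "tx", "ty", "tz": the shift along the tool's x, y, z in m; "rx", "ry", "rz": the turn, a rotation vector about the tool's x, y, z in rad. A call has 1 to 5 rows; each row is the pose to reach, as a shift and turn from the pose measured when the call began, along the tool's axes at that moment; what a row does not reach only later rows make up. A row lasts 1/10 s, in which the tool goes at most 50 mm and 8.59 degrees, less where a joint would pass 70% of its speed; a pose out of reach is approached as far as the arm can. A call with a gripper value outside its range is refused whole. "claw" is the gripper's target within -1 to 1 (shut at 1, half-way at 0, fully open at -1), set as the call begins (left out, the last holds). The fingers move at their own pace and stop on an object; "grip_force" is the grip in N (left out, the last holds). Time passes only in rows, so rows that repeat a pose let the fingers close. It gives the time, the measured TCP pose, the force and the opening at its end, in the units of the state.
- ctrl.sense(): the state, without advancing time (a new reading comes with each control period).
- ctrl.grab_frame(name): name is "side" or "top"; returns a dict with "color" (400x640x3 uint8, red, green, blue), "depth" (400x640 float32, mm along the optical axis (not along the pixel's ray), 0 where there is no reading), "K" (3x3 intrinsics, pixels), "view" (4x4, takes a point from world to camera coordinates). Camera axes: x right, y down, z forward; pixel columns grow to the right and rows downward; lengths in mm; the calibration is good to about 2 mm. A picture is of the moment at which its call begins.
- ctrl.sign_off(): hands the job in, once; it reports no verdict.
The state is a dict: "clock": time; "q": joint angles; "qd": joint speeds; "effort": joint torques, N m; "eef_pos": TCP position; "eef_rot": TCP orientation; "contact_force": force on the tool from outside, world axes, zero at the start; "moment": the same for the moment, N m; "width": finger opening in mm.
Only numpy, scipy, OpenCV 4.12 (cv2) and the standard library are available. Lean on these libraries where they do the work, as an engineer would, in place of code of your own. Each camera call takes 0.05 s, during which the arm holds its last target.

## Working session

There is one attempt and no reset: what is moved stays moved. The work goes in short steps, Python scripts to look and compute and a tool call to move; the robot and the scene stay as the last step left them, time stands still between calls to the robot, and variables do not carry over. Pictures are saved under pics/ and viewed, and the job is handed in when it is done.

Besides the shell and the picture viewer there is one more tool, called after "Request:" as name([rows], argument=value, ...), one row to a line, values as JSON. play_rows: Moves the arm, as the interface text tells. Its arguments: {"type":"object","properties":{"increments":{"type":"array"},"claw":{"type":"number"},"grip_force":{"type":"number"}},"required":["increments"]}

```bash
ls; mkdir -p pics
python3 - <<'E'
from workcell import ctrl
import cv2,numpy as np
s=ctrl.sense(); print(s)
for n in("side","top"):
    f=ctrl.grab_frame(n); cv2.imwrite(f"pics/{n}0.png",f["color"][...,::-1]); print(n,f["K"],f["view"])
    np.savez(f"/tmp/{n}0.npz",**f)
E
```

```text
pics
{'clock': 0.0, 'q': array([-7.70672696e+01,  9.11390105e+00,  9.15706451e+01, -1.24163021e-03,
        7.94216571e+01, -1.20383879e+01]), 'qd': array([-0.14376863,  0.08662663,  0.03431265, -0.0184933 , -0.03146273,
       -0.08129372]), 'effort': array([ 2.61252865e-05, -3.85575771e+01, -3.22109449e+01,  7.00138905e-02,
        3.79677583e-02, -1.43213001e-04]), 'eef_pos': array([ 242.57204927, -520.65284681,  213.62000454]), 'eef_rot': array([[ 9.06519097e-01,  4.22164585e-01, -4.35609434e-04],
       [ 4.22164651e-01, -9.06517380e-01,  1.80180897e-03],
       [ 3.65772415e-04, -1.81727315e-03, -9.99998282e-01]]), 'contact_force': array([-0.56984025,  0.27755199,  0.04556224]), 'moment': array([-0.05929915, -0.0281404 ,  0.02347904]), 'width': 92.07377456160778}
side [[370.74585951   0.         327.03453558]
 [  0.         370.74585951 200.37743515]
 [  0.           0.           1.        ]] [[ 8.99878180e-01 -4.36130484e-01 -3.07604018e-03 -5.21588223e+02]
 [-3.26215009e-01 -6.68372231e-01 -6.68477621e-01  2.25917862e+02]
 [ 2.89487528e-01  6.02551875e-01 -7.43725896e-01  6.37023325e+02]
 [ 0.00000000e+00  0.00000000e+00  0.00000000e+00  1.00000000e+00]]
top [[520.49052106   0.         311.88931012]
 [  0.         520.49052106 197.43146192]
 [  0.           0.           1.        ]] [[-1.48273715e-02 -9.99870751e-01  6.21529409e-03  2.50344067e+01]
 [-9.92789464e-01  1.39823171e-02 -1.19052824e-01  5.81646159e+02]
 [ 1.18950532e-01 -7.93571894e-03 -9.92868468e-01  1.34616118e+03]
 [ 0.00000000e+00  0.00000000e+00  0.00000000e+00  1.00000000e+00]]
```

View pics/side0.png

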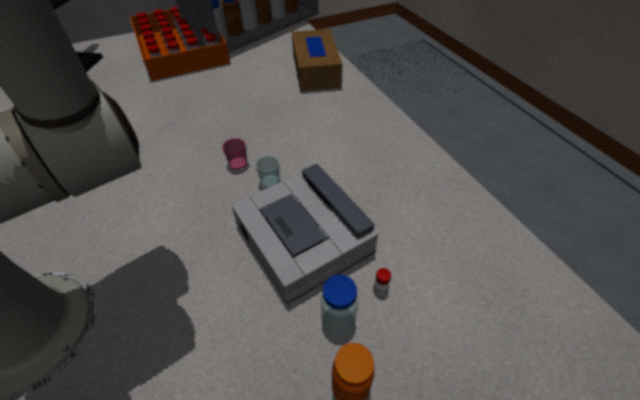

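View pics/top0.png

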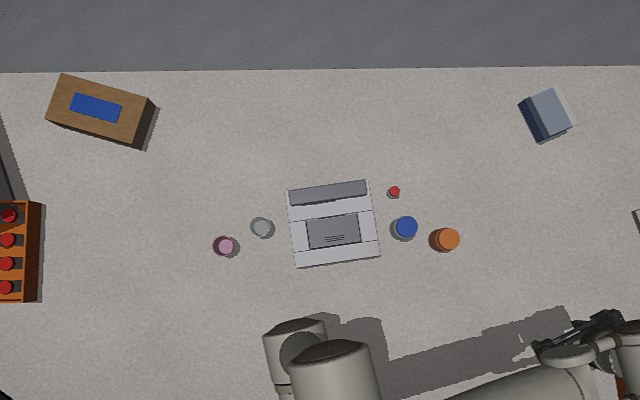

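Top view: the housing is at about (333,225), with the flap at (333,232) and the three lines at (334,238). The hump is on the far side at (328,193). The beaker is at (261,228) and its pink look-alike at (224,246). The jar is at (405,228) and its orange look-alike at (446,240). The vial is at (394,191). Only one object looks like the instrument. Next I'll take a close crop and a point cloud.

```bash
cat > h.py <<'E'
import numpy as np,cv2
from workcell import ctrl
def cloud(f):
    d=f["depth"];K=f["K"];V=f["view"]
    v,u=np.mgrid[:d.shape[0],:d.shape[1]]
    p=np.stack([(u-K[0,2])*d/K[0,0],(v-K[1,2])*d/K[1,1],d],-1)
    w=(p-V[:3,3])@V[:3,:3]
    w[d<=0]=np.nan
    return w
def ray(f,u,v,z):
    K=f["K"];V=f["view"];R=V[:3,:3];c=-R.T@V[:3,3]
    r=R.T@np.array([(u-K[0,2])/K[0,0],(v-K[1,2])/K[1,1],1]); return c+r*(z-c[2])/r[2]
def proj(f,P):
    K=f["K"];V=f["view"];p=V[:3,:3]@np.asarray(P)+V[:3,3]; q=K@p; return q[:2]/q[2]
E
python3 - <<'E'
from h import *
for n in("top","side"):
    f=dict(np.load(f"/tmp/{n}0.npz")); w=cloud(f)
    if n=="top": a=(270,160,150,130)
    else: a=(215,140,200,200)
    x,y,W,H=a
    c=f["color"][y:y+H,x:x+W,::-1]; s=600//max(W,H) if n=="side" else 4
    cv2.imwrite(f"pics/{n}crop.png",cv2.resize(c,None,fx=s,fy=s,interpolation=cv2.INTER_CUBIC))
    r=w.reshape(-1,3)
    m=(abs(r[:,0]-540)<160)&(abs(r[:,1]+10)<160)
    print(n,np.histogram(r[m][:,2],bins=np.arange(-10,130,5)))
    m2=m&(r[:,2]>60)&(r[:,2]<78)
    m3=m&(r[:,2]>84)&(r[:,2]<96)
    for mm in(m2,m3):
        # restrict
        q=r[mm]
        big=np.float32(q[:,:2]); med=np.median(big,0); k=np.linalg.norm(big-med,axis=1)<160
        print(k.sum(),cv2.minAreaRect(big[k]),np.median(q[:,2]))
for u,v in[(261,228),(405,228),(394,191),(287,191),(368,179),(380,257),(295,268)]:
    f=dict(np.load("/tmp/top0.npz")); print(u,v,cloud(f)[v,u], ray(f,u,v,70))
E
```

```text
top (array([ 468, 3573, 2893,  257,    5,    6,    0,    6,   49,   51,   12,
         13,   17,   33,  233, 2294, 2433,  269,  102,  653,  482,   23,
          0,    0,    0,    0,    0]), array([-10,  -5,   0,   5,  10,  15,  20,  25,  30,  35,  40,  45,  50,
        55,  60,  65,  70,  75,  80,  85,  90,  95, 100, 105, 110, 115,
       120, 125]))
5185 ((512.0430297851562, -32.457725524902344), (200.18280029296875, 220.14743041992188), 7.560487747192383) 70.10985019359215
1194 ((587.6343383789062, -22.032310485839844), (43.024227142333984, 199.4704132080078), 7.514922618865967) 89.4515967089439
side (array([   0, 2248, 3920,   79,  205,  242,  202,  201,  243,  258,  244,
        234,  245,  247,  220, 2131, 5643,  139,  124,  728,  893,    0,
          0,    0,    0,    0,    0]), array([-10,  -5,   0,   5,  10,  15,  20,  25,  30,  35,  40,  45,  50,
        55,  60,  65,  70,  75,  80,  85,  90,  95, 100, 105, 110, 115,
       120, 125]))
8059 ((510.308349609375, -32.446327209472656), (199.75820922851562, 222.60520935058594), 7.725887298583984) 70.73363347341856
1651 ((586.309326171875, -23.01696014404297), (42.556819915771484, 200.00631713867188), 7.699590682983398) 90.1351995836892
261 228 [504.88119312 154.85384605   0.9110648 ] [500.59322957 148.59423359  70.        ]
405 228 [ 492.80197179 -213.28586273  112.16111744] [ 495.2500127  -221.13688295   70.        ]
394 191 [ 593.46932004 -198.60721572   54.86349846] [ 591.49966954 -196.07262146   70.        ]
287 191 [596.00452157  81.24402266  65.313689  ] [595.38109277  81.05639777  70.        ]
368 179 [ 634.9829074  -138.00361277   -1.97411492] [ 623.87272967 -129.53700522   70.        ]
380 257 [ 422.4243779  -163.80430894    2.55749039] [ 422.19713679 -154.60498798   70.        ]
295 268 [396.52776384  64.4238339   -2.51035828] [397.61781803  62.52669827  70.        ]
```

View pics/topcrop.png

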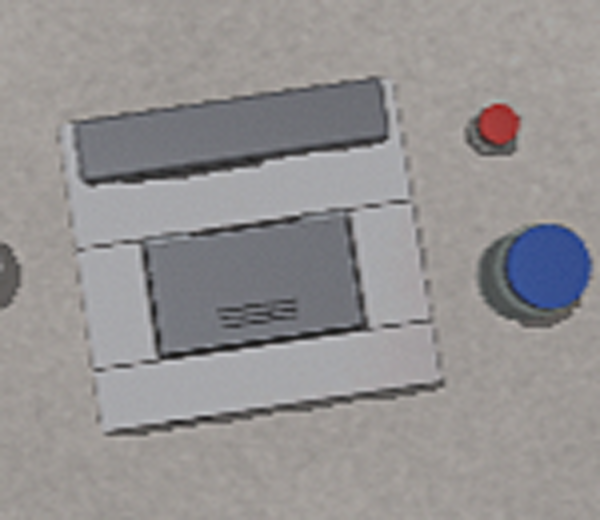

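View pics/sidecrop.png

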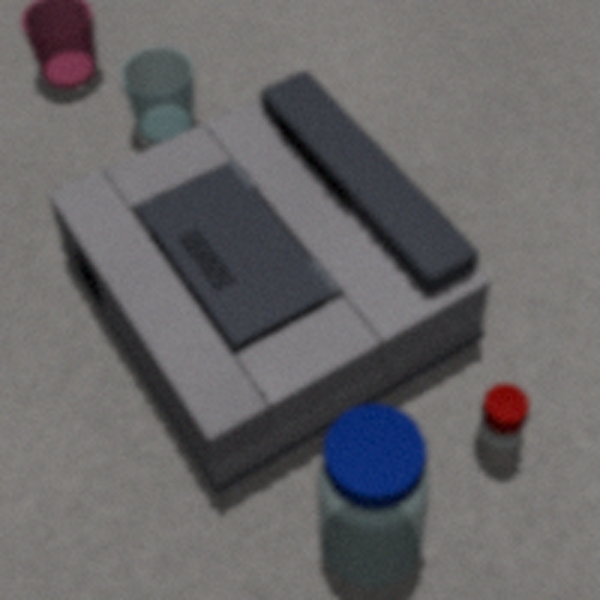

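The crops confirm the choice. Both views agree on the housing: centre about (511,-32), yaw about 7.6°, top at 70 and hump at 90. Next is a helper for working out increments.

```bash
cat >> h.py <<'E'
from scipy.spatial.transform import Rotation as Ro
YAW=np.radians(7.6); C=np.array([511.2,-32.45]); c,s_=np.cos(YAW),np.sin(YAW)
RH=np.array([[c,-s_],[s_,c]])
def h2w(x,y,z): return np.array([*(C+RH@[x,y]),z])
def w2h(p): return np.array([*(RH.T@(np.asarray(p[:2])-C)),p[2]])
RT=np.array([[c,s_,0],[s_,-c,0],[0,0,-1]])
def inc(*pts):
    s=ctrl.sense();R=np.array(s["eef_rot"])
    print("t",round(s["clock"],2),"hous",w2h(s["eef_pos"]).round(1),"F",s["contact_force"].round(1),"w",round(s["width"],1))
    for p in pts:
        d=R.T@(h2w(*p)-s["eef_pos"])/1000
        print(p,"t",d.round(4),"r",Ro.from_matrix(R.T@RT).as_rotvec().round(4))
E
python3 -c "
from h import *
inc((-40,0,200),(-40,0,110))
w=cloud(dict(np.load('/tmp/top0.npz')))
for n,u,v in(('bottle',405,228),('vial',394,191),('beaker',261,228)): print(n,w2h(np.nanmedian(w[v-2:v+3,u-2:u+3].reshape(-1,3),0)).round())"
```

```text
t 0.1 hous [-330.8 -448.4  213.7] F [-0.5 -0.   0.1] w 91.6
(-40, 0, 200) t [ 0.4115 -0.3411  0.0144] r [-1.800e-03 -1.000e-04  3.032e-01]
(-40, 0, 110) t [ 0.4114 -0.341   0.1044] r [-1.800e-03 -1.000e-04  3.032e-01]
bottle [ -42. -177.  110.]
vial [  60. -176.   55.]
beaker [ 18. 186.   4.]
```

Request:
play_rows([
  {"tx":0.035,"ty":-0.03,"rz":0.06},
  {"tx":0.07,"ty":-0.06,"rz":0.12},
  {"tx":0.105,"ty":-0.09,"rz":0.18},
  {"tx":0.14,"ty":-0.118,"rz":0.24},
  {"tx":0.175,"ty":-0.146,"rz":0.303},
], claw=1, grip_force=20)

```text
invalid input
```

```bash
python3 -c "
from h import *
inc((-40,0,200))"
```

```text
t 0.1 hous [-330.8 -448.4  213.7] F [-0.5 -0.   0.1] w 91.6
(-40, 0, 200) t [ 0.4115 -0.3411  0.0144] r [-1.800e-03 -1.000e-04  3.032e-01]
```

Request:
play_rows([
  {"tx":0.035,"ty":-0.03,"tz":0,"rx":0,"ry":0,"rz":0.06},
  {"tx":0.07,"ty":-0.06,"tz":0,"rx":0,"ry":0,"rz":0.12},
  {"tx":0.105,"ty":-0.09,"tz":0,"rx":0,"ry":0,"rz":0.18},
  {"tx":0.14,"ty":-0.118,"tz":0,"rx":0,"ry":0,"rz":0.24},
  {"tx":0.175,"ty":-0.146,"tz":0,"rx":0,"ry":0,"rz":0.303},
], claw=1, grip_force=20)

```text
clock: 0.6
eef_pos: [339.9, -312.6, 213.6]
eef_rot: [[0.992, 0.129, -0.001], [0.129, -0.992, 0.002], [-0.0, -0.002, -1.0]]
contact_force: [0.8, -0.1, -0.9]
width: 53.9
```

```bash
python3 -c "
from h import *
inc((-40,0,200))"
```

```text
t 0.6 hous [-206.9 -255.   213.6] F [ 0.8 -0.1 -0.9] w 53.9
(-40, 0, 200) t [ 0.1661 -0.2554  0.0141] r [-0.0023  0.0003 -0.0029]
```

Request:
play_rows([
  {"tx":0.025,"ty":-0.038,"tz":0,"rx":0,"ry":0,"rz":0},
  {"tx":0.05,"ty":-0.076,"tz":0,"rx":0,"ry":0,"rz":0},
  {"tx":0.075,"ty":-0.115,"tz":0,"rx":0,"ry":0,"rz":0},
  {"tx":0.1,"ty":-0.154,"tz":0,"rx":0,"ry":0,"rz":0},
  {"tx":0.123,"ty":-0.19,"tz":0,"rx":0,"ry":0,"rz":0},
])

```text
clock: 1.1
eef_pos: [437.5, -106.1, 213.8]
eef_rot: [[0.992, 0.13, -0.001], [0.13, -0.992, 0.002], [-0.0, -0.002, -1.0]]
contact_force: [-0.0, 0.7, 0.8]
width: 13.8
```

```bash
python3 -c "
from h import *
inc((-40,0,110))"
```

```text
t 1.1 hous [-82.7 -63.3 213.8] F [-0.   0.7  0.8] w 13.8
(-40, 0, 110) t [ 0.0426 -0.0631  0.1039] r [-0.0024  0.0003 -0.0026]
```

Request:
play_rows([
  {"tx":0.02,"ty":-0.03,"tz":0.01,"rx":0,"ry":0,"rz":0},
  {"tx":0.04,"ty":-0.06,"tz":0.03,"rx":0,"ry":0,"rz":0},
  {"tx":0.0425,"ty":-0.063,"tz":0.065,"rx":-0.0024,"ry":0,"rz":-0.0026},
  {"tx":0.0425,"ty":-0.063,"tz":0.1,"rx":-0.0024,"ry":0,"rz":-0.0026},
  {"tx":0.0425,"ty":-0.063,"tz":0.114,"rx":-0.0024,"ry":0,"rz":-0.0026},
])

```text
clock: 1.6
eef_pos: [468.7, -36.4, 96.0]
eef_rot: [[0.991, 0.133, -0.007], [0.133, -0.991, 0.002], [-0.006, -0.003, -1.0]]
contact_force: [0.4, 0.8, -0.2]
width: 0.3
```

```bash
python3 -c "
from h import *
inc((-40,0,80))
for n in('side','top'):
    f=ctrl.grab_frame(n); x,y,W,H=(270,160,150,130) if n=='top' else (180,90,240,220)
    cv2.imwrite(f'pics/{n}1.png',cv2.resize(f['color'][y:y+H,x:x+W,::-1],None,fx=2.5,fy=2.5,interpolation=2))
inc((-40,0,80))
"
```

```text
t 1.6 hous [-42.6   1.7  96. ] F [ 0.4  0.8 -0.2] w 0.3
(-40, 0, 80) t [0.0027 0.0018 0.016 ] r [-0.003   0.0062  0.0012]
t 1.7 hous [-42.5   1.3  97. ] F [ 1.  -0.4  1.3] w 0.5
(-40, 0, 80) t [0.0026 0.0013 0.017 ] r [-0.003   0.0062  0.0003]
```

View pics/side1.png

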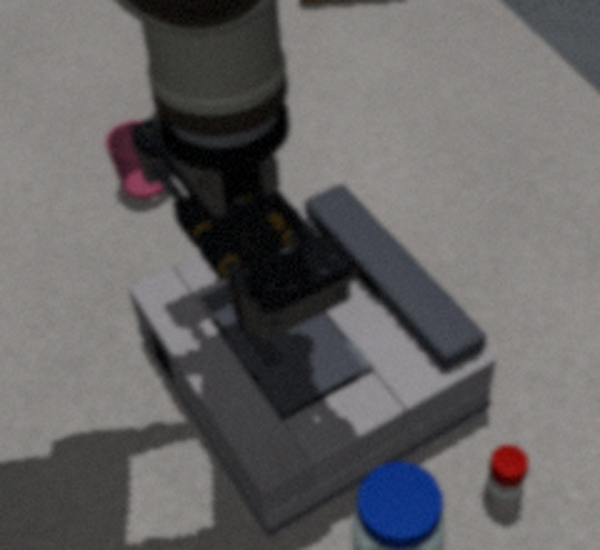

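The side view shows the shut fingertips at (262,350) in the crop, over the flap's front part where the lines are, and the glassware undisturbed. Next I'll descend slowly.

Request:
play_rows([
  {"tx":0.0025,"ty":0.0013,"tz":0.01,"rx":-0.003,"ry":0.006,"rz":0},
  {"tx":0.0025,"ty":0.0013,"tz":0.018,"rx":-0.003,"ry":0.006,"rz":0},
  {"tx":0.0025,"ty":0.0013,"tz":0.021,"rx":-0.003,"ry":0.006,"rz":0},
  {"tx":0.0025,"ty":0.0013,"tz":0.023,"rx":-0.003,"ry":0.006,"rz":0},
])

```text
clock: 2.1
eef_pos: [471.6, -37.9, 74.0]
eef_rot: [[0.991, 0.132, 0.0], [0.132, -0.991, -0.0], [0.0, 0.0, -1.0]]
contact_force: [-0.5, -0.0, 0.5]
width: 0.6
```

Request:
play_rows([
  {"tx":0,"ty":0,"tz":0.001,"rx":0,"ry":0,"rz":0},
  {"tx":0,"ty":0,"tz":0.002,"rx":0,"ry":0,"rz":0},
])

```text
clock: 2.3
eef_pos: [471.9, -38.0, 72.5]
eef_rot: [[0.991, 0.132, 0.001], [0.132, -0.991, -0.0], [0.001, 0.001, -1.0]]
contact_force: [-1.1, -0.4, 1.6]
width: 0.4
```

```bash
python3 -c "
from h import *
inc((-40,0,66))
"
```

```text
t 2.3 hous [-39.7  -0.4  72.5] F [-1.1 -0.4  1.6] w 0.4
(-40, 0, 66) t [-0.0003 -0.0004  0.0065] r [ 0.0006 -0.0008  0.0001]
```

Request:
play_rows([
  {"tx":0,"ty":0,"tz":0.001,"rx":0,"ry":0,"rz":0},
  {"tx":0,"ty":0,"tz":0.002,"rx":0,"ry":0,"rz":0},
  {"tx":0,"ty":0,"tz":0.003,"rx":0,"ry":0,"rz":0},
])

```text
clock: 2.6
eef_pos: [471.9, -38.1, 69.6]
eef_rot: [[0.991, 0.132, 0.001], [0.132, -0.991, -0.001], [0.001, 0.001, -1.0]]
contact_force: [-2.5, -0.1, 2.4]
width: 0.7
```

Request:
play_rows([
  {"tx":0,"ty":0,"tz":0.001,"rx":0,"ry":0,"rz":0},
  {"tx":0,"ty":0,"tz":0.002,"rx":0,"ry":0,"rz":0},
])

```text
clock: 2.8
eef_pos: [472.0, -38.2, 68.0]
eef_rot: [[0.991, 0.133, 0.001], [0.133, -0.991, -0.001], [0.001, 0.001, -1.0]]
contact_force: [-5.3, 1.2, 11.1]
width: 0.3
```

Request:
play_rows([
  {"tx":0,"ty":0,"tz":0.001,"rx":0,"ry":0,"rz":0},
  {"tx":0,"ty":0,"tz":0.0015,"rx":0,"ry":0,"rz":0},
])

```text
clock: 3.0
eef_pos: [472.1, -38.2, 67.8]
eef_rot: [[0.991, 0.133, 0.0], [0.133, -0.991, -0.001], [0.0, 0.001, -1.0]]
contact_force: [-8.6, 2.1, 18.1]
width: 0.1
```

At the stop: the force is rising and the position isn't changing. Now let go, moving up and clear.

Request:
play_rows([
  {"tx":0,"ty":0,"tz":-0.03,"rx":0,"ry":0,"rz":0},
  {"tx":-0.02,"ty":0,"tz":-0.07,"rx":0,"ry":0,"rz":0},
  {"tx":-0.04,"ty":0,"tz":-0.11,"rx":0,"ry":0,"rz":0},
  {"tx":-0.08,"ty":0,"tz":-0.13,"rx":0,"ry":0,"rz":0},
  {"tx":-0.1,"ty":0,"tz":-0.13,"rx":0,"ry":0,"rz":0},
])

```text
clock: 3.5
eef_pos: [373.5, -52.3, 201.0]
eef_rot: [[0.991, 0.133, 0.006], [0.133, -0.991, -0.004], [0.006, 0.005, -1.0]]
contact_force: [-0.1, 0.2, 0.5]
width: 0.6
```

Request:
play_rows([
  {"tx":-0.01,"ty":0,"tz":0,"rx":0,"ry":0,"rz":0},
  {"tx":-0.01,"ty":0,"tz":0,"rx":0,"ry":0,"rz":0},
  {"tx":-0.01,"ty":0,"tz":0,"rx":0,"ry":0,"rz":0},
  {"tx":-0.01,"ty":0,"tz":0,"rx":0,"ry":0,"rz":0},
  {"tx":-0.01,"ty":0,"tz":0,"rx":0,"ry":0,"rz":0},
])

```text
clock: 4.0
eef_pos: [363.9, -53.5, 200.6]
eef_rot: [[0.991, 0.133, 0.006], [0.133, -0.991, -0.004], [0.005, 0.004, -1.0]]
contact_force: [-0.6, -0.1, -0.5]
width: 0.6
```

Request:
play_rows([
  {"tx":0,"ty":0,"tz":0,"rx":0,"ry":0,"rz":0},
  {"tx":0,"ty":0,"tz":0,"rx":0,"ry":0,"rz":0},
  {"tx":0,"ty":0,"tz":0,"rx":0,"ry":0,"rz":0},
  {"tx":0,"ty":0,"tz":0,"rx":0,"ry":0,"rz":0},
  {"tx":0,"ty":0,"tz":0,"rx":0,"ry":0,"rz":0},
])

```text
clock: 4.5
eef_pos: [363.9, -53.5, 200.6]
eef_rot: [[0.991, 0.133, 0.006], [0.133, -0.991, -0.004], [0.005, 0.004, -1.0]]
contact_force: [-0.4, 0.5, 0.4]
width: 0.3
```

Request:
play_rows([
  {"tx":0,"ty":0,"tz":0,"rx":0,"ry":0,"rz":0},
  {"tx":0,"ty":0,"tz":0,"rx":0,"ry":0,"rz":0},
  {"tx":0,"ty":0,"tz":0,"rx":0,"ry":0,"rz":0},
  {"tx":0,"ty":0,"tz":0,"rx":0,"ry":0,"rz":0},
  {"tx":0,"ty":0,"tz":0,"rx":0,"ry":0,"rz":0},
])

```text
clock: 5.0
eef_pos: [363.9, -53.5, 200.6]
eef_rot: [[0.991, 0.133, 0.006], [0.133, -0.991, -0.004], [0.005, 0.004, -1.0]]
contact_force: [-0.5, -0.1, 0.1]
width: 0.5
```

```bash
cat > look.py <<'E'
import sys
from h import *
k=sys.argv[1]
im=[]
for n in('side','top'):
    f=ctrl.grab_frame(n); np.savez(f"/tmp/{n}{k}.npz",**f)
    x,y,W,H=(250,140,180,150) if n=='top' else (200,120,200,200)
    cv2.imwrite(f'pics/{n}{k}.png',cv2.resize(f['color'][y:y+H,x:x+W,::-1],None,fx=3,fy=3,interpolation=2))
inc((-40,0,150))
E
python3 look.py 2
```

```text
t 5.1 hous [-148.9   -1.4  200.6] F [-0.2 -0.2  0.5] w 0.7
(-40, 0, 150) t [ 0.1086 -0.0015  0.0511] r [ 0.0043 -0.0051  0.0012]
```

View pics/side2.png

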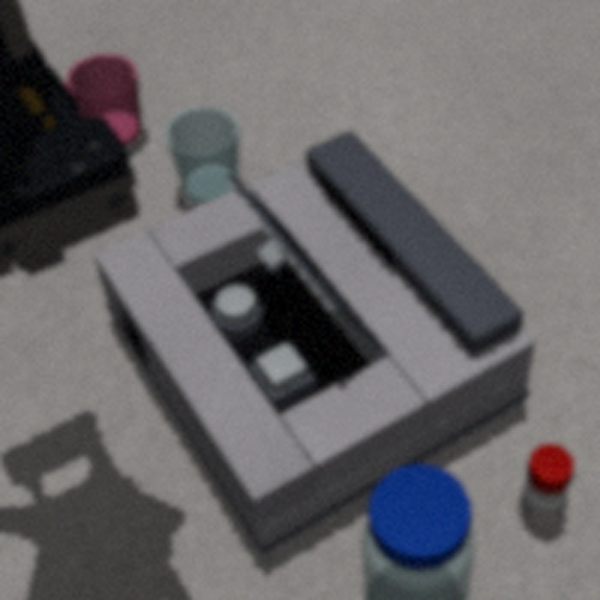

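View pics/top2.png

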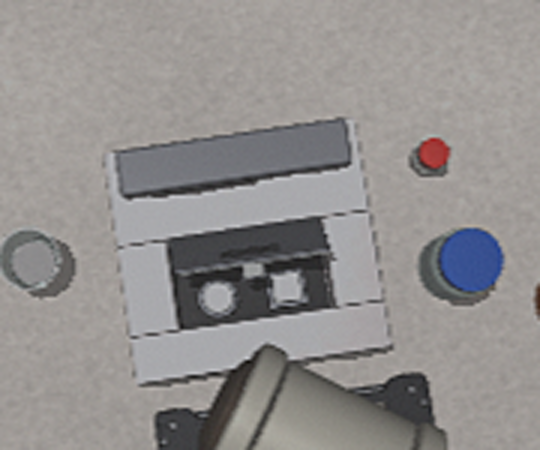

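The flap is open. The round key is on the left (+y): side crop (237,302), top crop (218,298). The square key is on the right: side (282,362), top (288,290). Next I'll measure.

```bash
python3 -c "
from h import *
ft=dict(np.load('/tmp/top2.npz'));fs=dict(np.load('/tmp/side2.npz'))
ut=(250+218/3-.3,140+298/3-.3);us=(200+237/3-.3,120+303/3-.3)
for f,u in((ft,ut),(fs,us)):
    print(w2h(ray(f,*u,60)).round(1), w2h(cloud(f)[int(u[1]+.5),int(u[0]+.5)]).round(1),'expect px of (-37,30,60)',proj(f,h2w(-37,30,60)).round(1),u)
P=[f['K']@f['view'][:3] for f in(ft,fs)]
X=cv2.triangulatePoints(P[0],P[1],np.array(ut)[:,None],np.array(us)[:,None]);X=(X[:3]/X[3])[:,0];print('tri',w2h(X))
w=cloud(ft).reshape(-1,3);h=np.c_[(w[:,:2]-C)@RH,w[:,2]]
m=(abs(h[:,1])<60)&(h[:,2]>80)&(h[:,0]<40)&(h[:,0]>-60)
q=h[m];print(m.sum(),q[:,0].min(),q[:,0].max(),q[:,2].max()); p=np.polyfit(q[:,2],q[:,0],1);print('angle',np.arctan2(1,-p[0]),np.polyval(p,[72,100,130]))
"
```

```text
[-37.2  29.   60. ] [-36.9  29.9  58.3] expect px of (-37,30,60) [322. 239.] (322.3666666666667, 239.0333333333333)
[-37.9  27.1  60. ] [-37.8  26.   60.1] expect px of (-37,30,60) [278.4 219.5] (278.7, 220.7)
tri [-37.14100468  28.95437998  57.52171644]
553 -26.816483115766637 15.921974093674478 138.50351431119165
angle 1.0602596268906503 [ 19.36232487   3.68054544 -13.12136109]
```

```bash
python3 -c "
from h import *
inc((-50,31,110),(-38,31,66))"
```

```text
t 5.1 hous [-148.9   -1.4  200.6] F [-0.2 -0.2  0.5] w 0.7
(-50, 31, 110) t [ 0.0984 -0.0326  0.091 ] r [ 0.0043 -0.0051  0.0012]
(-38, 31, 66) t [ 0.1102 -0.0328  0.135 ] r [ 0.0043 -0.0051  0.0012]
```

Request:
play_rows([
  {"tx":0.025,"ty":-0.01,"tz":0.02,"rx":0.004,"ry":0.05,"rz":0},
  {"tx":0.05,"ty":-0.02,"tz":0.045,"rx":0.004,"ry":0.1,"rz":0},
  {"tx":0.075,"ty":-0.03,"tz":0.07,"rx":0.004,"ry":0.15,"rz":0},
  {"tx":0.098,"ty":-0.0325,"tz":0.09,"rx":0.004,"ry":0.205,"rz":0.001},
  {"tx":0.098,"ty":-0.0325,"tz":0.09,"rx":0.004,"ry":0.205,"rz":0.001},
])

```text
clock: 5.6
eef_pos: [455.2, -7.2, 107.9]
eef_rot: [[0.97, 0.134, 0.201], [0.13, -0.991, 0.03], [0.204, -0.003, -0.979]]
contact_force: [-0.7, 0.0, -0.3]
width: 0.4
```

```bash
python3 look.py 3; python3 -c "
from h import *
inc((-38,31,66))"
```

```text
t 5.7 hous [-50.9  30.9 111.1] F [-0.2  0.3  0.4] w 0.6
(-40, 0, 150) t [ 0.0187  0.0309 -0.0358] r [-2.000e-04 -2.082e-01  1.000e-03]
t 5.7 hous [-50.9  30.9 111.1] F [-0.2  0.3  0.4] w 0.6
(-38, 31, 66) t [ 0.0033 -0.0001  0.0468] r [-2.000e-04 -2.082e-01  1.000e-03]
```

View pics/side3.png

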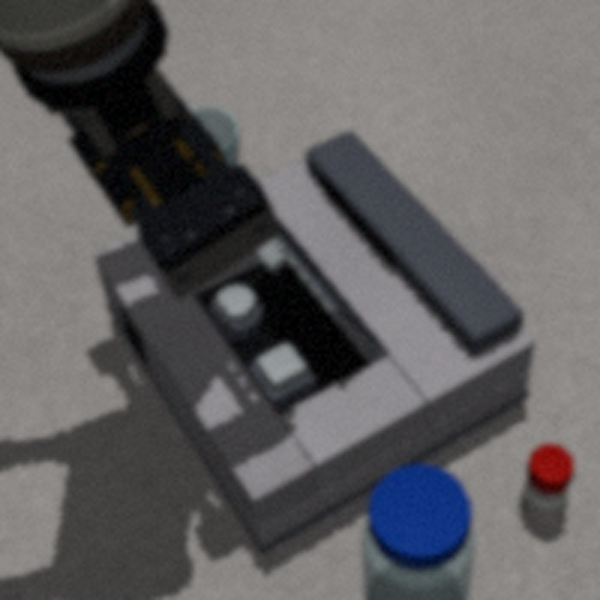

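The fingers point at the round key (crop (235,300)) and are well clear of the square key at (282,362). Next I'll descend along the tool axis.

Request:
play_rows([
  {"tx":0.001,"ty":0,"tz":0.02,"rx":0,"ry":0,"rz":0},
  {"tx":0.003,"ty":0,"tz":0.038,"rx":0,"ry":0,"rz":0},
  {"tx":0.0033,"ty":0,"tz":0.0465,"rx":0,"ry":0,"rz":0},
  {"tx":0.0033,"ty":0,"tz":0.0465,"rx":0,"ry":0,"rz":0},
])

```text
clock: 6.1
eef_pos: [469.1, -7.0, 66.3]
eef_rot: [[0.97, 0.133, 0.204], [0.13, -0.991, 0.028], [0.206, -0.0, -0.979]]
contact_force: [0.3, 0.2, -0.2]
width: 0.3
```

Request:
play_rows([
  {"tx":0,"ty":0,"tz":0.002,"rx":0,"ry":0,"rz":0},
  {"tx":-0.001,"ty":0,"tz":0.005,"rx":0,"ry":0,"rz":0},
])

```text
clock: 6.3
eef_pos: [470.1, -7.5, 62.5]
eef_rot: [[0.969, 0.133, 0.206], [0.13, -0.991, 0.027], [0.208, 0.001, -0.978]]
contact_force: [-0.0, 0.4, 0.9]
width: 0.6
```

```bash
python3 look.py 4; python3 -c "
from h import *
inc((-38,31,55))"
```

```text
t 6.4 hous [-37.8  30.3  61.9] F [ 0.8 -0.5  1.2] w 0.2
(-40, 0, 150) t [ 0.0161  0.0304 -0.0866] r [ 0.0005 -0.2087  0.0007]
t 6.4 hous [-37.8  30.3  61.9] F [ 0.8 -0.5  1.2] w 0.2
(-38, 31, 55) t [-0.0016 -0.0007  0.0067] r [ 0.0005 -0.2087  0.0007]
```

View pics/side4.png

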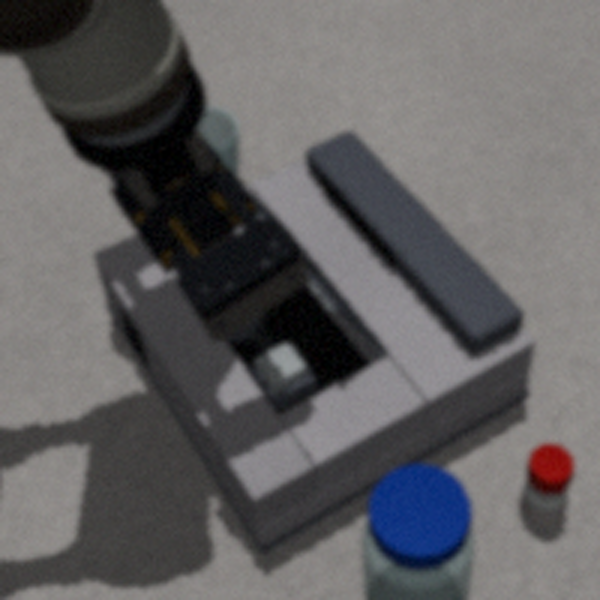

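Contact has just been made with the round key. The square key is clear at (282,362). Next I'll press down.

Request:
play_rows([
  {"tx":0,"ty":0,"tz":0.002,"rx":0,"ry":0,"rz":0},
  {"tx":-0.001,"ty":0,"tz":0.004,"rx":0,"ry":0,"rz":0},
  {"tx":-0.001,"ty":0,"tz":0.006,"rx":0,"ry":0,"rz":0},
])

```text
clock: 6.7
eef_pos: [470.3, -7.5, 56.2]
eef_rot: [[0.969, 0.133, 0.206], [0.13, -0.991, 0.027], [0.208, 0.001, -0.978]]
contact_force: [-1.9, -0.8, 4.8]
width: 0.4
```

Request:
play_rows([
  {"tx":0,"ty":0,"tz":0.001,"rx":0,"ry":0,"rz":0},
  {"tx":0,"ty":0,"tz":0.002,"rx":0,"ry":0,"rz":0},
])

```text
clock: 6.9
eef_pos: [470.7, -7.5, 55.3]
eef_rot: [[0.97, 0.134, 0.205], [0.131, -0.991, 0.027], [0.207, 0.001, -0.978]]
contact_force: [-13.3, 0.6, 26.2]
width: 0.3
```

The key has bottomed out: TCP z stopped at 55.3 and the force jumped from 5 to 26 N. I'll hold for a moment, then retreat along the axis.

Request:
play_rows([
  {"tx":0,"ty":0,"tz":-0.0005,"rx":0,"ry":0,"rz":0},
  {"tx":0,"ty":0,"tz":-0.0005,"rx":0,"ry":0,"rz":0},
])

```text
clock: 7.1
eef_pos: [470.4, -7.5, 56.0]
eef_rot: [[0.97, 0.134, 0.204], [0.132, -0.991, 0.027], [0.206, 0.001, -0.979]]
contact_force: [-2.3, -0.3, 5.6]
width: 0.5
```

Request:
play_rows([
  {"tx":-0.002,"ty":0,"tz":-0.03,"rx":0,"ry":0,"rz":0},
  {"tx":-0.01,"ty":0,"tz":-0.07,"rx":0,"ry":-0.03,"rz":0},
  {"tx":-0.01,"ty":0.01,"tz":-0.115,"rx":0,"ry":-0.09,"rz":0},
  {"tx":-0.01,"ty":0.02,"tz":-0.16,"rx":0,"ry":-0.15,"rz":0},
  {"tx":-0.01,"ty":0.03,"tz":-0.16,"rx":0,"ry":-0.208,"rz":0},
])

```text
clock: 7.6
eef_pos: [435.1, -44.6, 217.1]
eef_rot: [[0.991, 0.134, 0.009], [0.134, -0.991, -0.006], [0.008, 0.007, -1.0]]
contact_force: [0.9, 0.5, -0.7]
width: 0.6
```

```bash
python3 look.py 5; python3 -c "
from h import *
inc((30,0,200),(30,0,115))"
```

```text
t 7.7 hous [-78.6  -0.9 211.4] F [-0.6  0.9  0.6] w 0.6
(-40, 0, 150) t [ 0.0385 -0.001   0.0614] r [ 0.002  -0.0009  0.0016]
t 7.7 hous [-78.6  -0.9 211.4] F [-0.6  0.9  0.6] w 0.6
(30, 0, 200) t [ 0.1086 -0.0008  0.0115] r [ 0.002  -0.0009  0.0016]
(30, 0, 115) t [ 0.1085 -0.001   0.0965] r [ 0.002  -0.0009  0.0016]
```

View pics/side5.png

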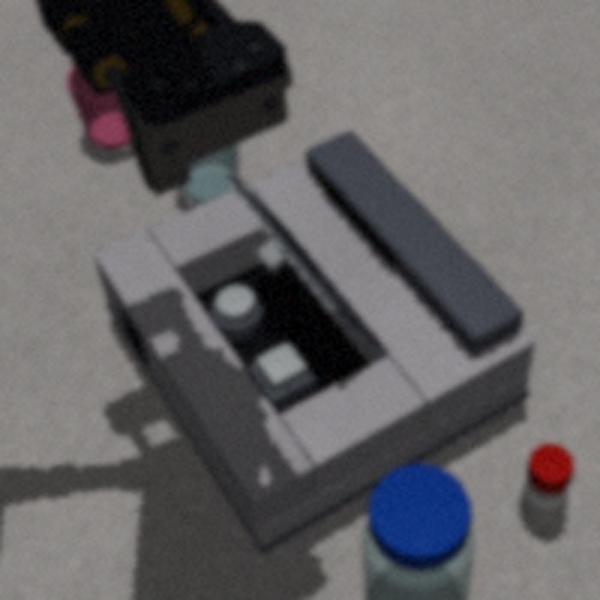

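The round key has sprung back up (236,303) and the flap is still open. Next I'll go over the top and down behind the flap.

Request:
play_rows([
  {"tx":0.035,"ty":-0.001,"tz":0,"rx":0.002,"ry":0,"rz":0.001},
  {"tx":0.075,"ty":-0.001,"tz":0,"rx":0.002,"ry":0,"rz":0.001},
  {"tx":0.11,"ty":-0.001,"tz":0.01,"rx":0.002,"ry":0,"rz":0.001},
  {"tx":0.11,"ty":-0.001,"tz":0.05,"rx":0.002,"ry":0,"rz":0.001},
  {"tx":0.11,"ty":-0.001,"tz":0.096,"rx":0.002,"ry":0,"rz":0.001},
])

```text
clock: 8.2
eef_pos: [543.1, -27.5, 113.8]
eef_rot: [[0.991, 0.134, 0.003], [0.134, -0.991, 0.001], [0.003, -0.0, -1.0]]
contact_force: [-0.2, -0.2, 0.7]
width: 0.5
```

```bash
python3 look.py 6; python3 -c "
from h import *
inc((10,0,114))"
```

```text
t 8.3 hous [ 25.    3.3 107. ] F [-0.3 -1.2 -0.8] w 0.6
(-40, 0, 150) t [-0.0656  0.003  -0.0421] r [-0.0072  0.0143  0.0009]
t 8.3 hous [ 25.    3.3 107. ] F [-0.3 -1.2 -0.8] w 0.6
(10, 0, 114) t [-0.0151  0.0033 -0.0068] r [-0.0072  0.0143  0.0009]
```

View pics/side6.png

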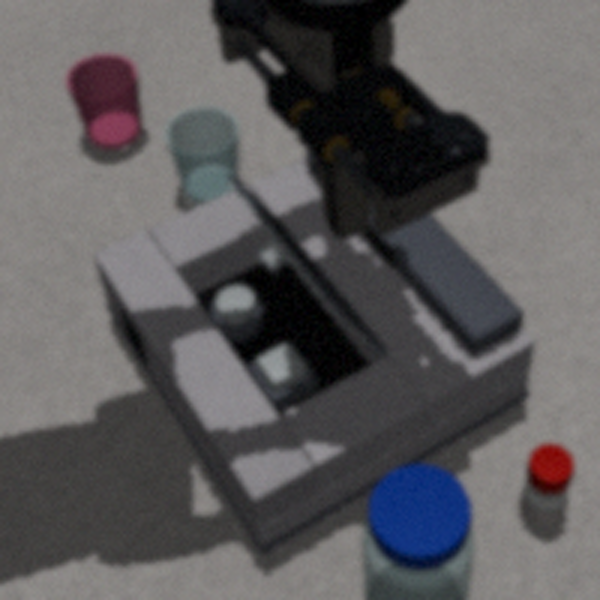

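The fingers are behind the open flap, crop (345,230), between it and the hump. Next I'll move up to its face and push forwards.

Request:
play_rows([
  {"tx":-0.005,"ty":0.0033,"tz":-0.007,"rx":-0.007,"ry":0.014,"rz":0},
  {"tx":-0.01,"ty":0.0033,"tz":-0.007,"rx":-0.007,"ry":0.014,"rz":0},
  {"tx":-0.014,"ty":0.0033,"tz":-0.007,"rx":-0.007,"ry":0.014,"rz":0},
  {"tx":-0.018,"ty":0.0033,"tz":-0.007,"rx":-0.007,"ry":0.014,"rz":0},
])

```text
clock: 8.7
eef_pos: [518.6, -31.7, 115.5]
eef_rot: [[0.991, 0.133, 0.002], [0.133, -0.991, -0.0], [0.002, 0.0, -1.0]]
contact_force: [0.8, 0.2, 0.4]
width: 0.6
```

```bash
python3 -c "
from h import *
inc((-2,0,109),(-6,0,106),(-10,0,103),(-13,0,99.5),(-16.5,0,96))"
```

```text
t 8.7 hous [  7.4  -0.2 115.5] F [0.8 0.2 0.4] w 0.6
(-2, 0, 109) t [-0.0094 -0.0002  0.0065] r [ 0.0004 -0.0017  0.0008]
(-6, 0, 106) t [-0.0134 -0.0002  0.0094] r [ 0.0004 -0.0017  0.0008]
(-10, 0, 103) t [-0.0174 -0.0002  0.0124] r [ 0.0004 -0.0017  0.0008]
(-13, 0, 99.5) t [-0.0204 -0.0002  0.0159] r [ 0.0004 -0.0017  0.0008]
(-16.5, 0, 96) t [-0.0239 -0.0002  0.0194] r [ 0.0004 -0.0017  0.0008]
```

Request:
play_rows([
  {"tx":-0.003,"ty":0,"tz":0.001,"rx":0,"ry":0,"rz":0},
  {"tx":-0.006,"ty":0,"tz":0.003,"rx":0,"ry":0,"rz":0},
  {"tx":-0.0095,"ty":0,"tz":0.0065,"rx":0,"ry":0,"rz":0},
])

```text
clock: 9.0
eef_pos: [510.2, -33.2, 110.0]
eef_rot: [[0.991, 0.133, 0.005], [0.133, -0.991, -0.001], [0.004, 0.001, -1.0]]
contact_force: [1.7, -0.4, 3.9]
width: 0.6
```

```bash
python3 -c "
from h import *
inc((-2,0,109),(-6,0,106),(-10,0,103),(-13,0,99.5),(-16.5,0,96))"
```

```text
t 9.0 hous [ -1.1  -0.6 110. ] F [ 1.7 -0.4  3.9] w 0.6
(-2, 0, 109) t [-0.0009 -0.0006  0.001 ] r [ 0.0015 -0.0045  0.0009]
(-6, 0, 106) t [-0.0049 -0.0007  0.004 ] r [ 0.0015 -0.0045  0.0009]
(-10, 0, 103) t [-0.0089 -0.0007  0.007 ] r [ 0.0015 -0.0045  0.0009]
(-13, 0, 99.5) t [-0.0119 -0.0007  0.0105] r [ 0.0015 -0.0045  0.0009]
(-16.5, 0, 96) t [-0.0154 -0.0007  0.014 ] r [ 0.0015 -0.0045  0.0009]
```

Contact at about 4 N, and the flap is yielding. I'll follow the arc.

Request:
play_rows([
  {"tx":-0.004,"ty":0,"tz":0.003,"rx":0,"ry":0,"rz":0},
  {"tx":-0.007,"ty":0,"tz":0.006,"rx":0,"ry":0,"rz":0},
  {"tx":-0.01,"ty":0,"tz":0.009,"rx":0,"ry":0,"rz":0},
  {"tx":-0.013,"ty":0,"tz":0.012,"rx":0,"ry":0,"rz":0},
  {"tx":-0.0155,"ty":0,"tz":0.015,"rx":0,"ry":0,"rz":0},
])

```text
clock: 9.5
eef_pos: [494.6, -35.4, 94.6]
eef_rot: [[0.991, 0.133, 0.005], [0.133, -0.991, -0.001], [0.005, 0.002, -1.0]]
contact_force: [0.6, -0.8, 2.1]
width: 0.8
```

```bash
python3 look.py 7;python3 -c "
from h import *
inc((-19,0,91.5),(-21.3,0,86.6),(-23,0,82),(-24.3,0,77))"
```

```text
t 9.6 hous [-17.3  -0.5  94.1] F [ 2.1 -0.1  1.2] w 0.5
(-40, 0, 150) t [-0.0225 -0.0005 -0.056 ] r [ 0.0011 -0.0032  0.0007]
t 9.6 hous [-17.3  -0.5  94.1] F [ 2.1 -0.1  1.2] w 0.5
(-19, 0, 91.5) t [-0.0017 -0.0005  0.0026] r [ 0.0011 -0.0032  0.0007]
(-21.3, 0, 86.6) t [-0.004  -0.0005  0.0075] r [ 0.0011 -0.0032  0.0007]
(-23, 0, 82) t [-0.0057 -0.0005  0.012 ] r [ 0.0011 -0.0032  0.0007]
(-24.3, 0, 77) t [-0.007  -0.0006  0.017 ] r [ 0.0011 -0.0032  0.0007]
```

View pics/side7.png

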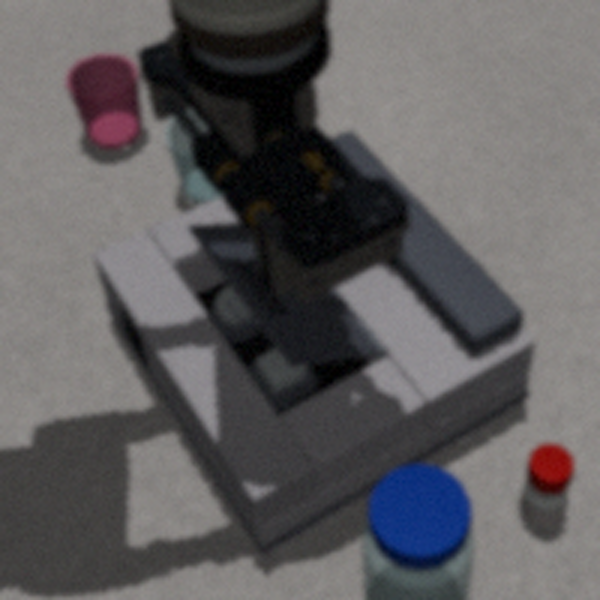

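The flap is about half shut under the fingertips, crop (300,310). The glassware is untouched. Continuing down.

Request:
play_rows([
  {"tx":-0.003,"ty":0,"tz":0.004,"rx":0,"ry":0,"rz":0},
  {"tx":-0.006,"ty":0,"tz":0.008,"rx":0,"ry":0,"rz":0},
  {"tx":-0.009,"ty":0,"tz":0.012,"rx":0,"ry":0,"rz":0},
  {"tx":-0.012,"ty":0,"tz":0.015,"rx":0,"ry":0,"rz":0},
  {"tx":-0.015,"ty":0,"tz":0.018,"rx":0,"ry":0,"rz":0},
])

```text
clock: 10.1
eef_pos: [484.0, -37.4, 78.8]
eef_rot: [[0.991, 0.132, 0.015], [0.132, -0.991, -0.001], [0.015, 0.003, -1.0]]
contact_force: [12.0, 5.5, 13.3]
width: 0.8
```

```bash
python3 -c "
from h import *
inc((-36,0,74))"
```

```text
t 10.1 hous [-27.6  -1.3  78.8] F [12.   5.5 13.3] w 0.8
(-36, 0, 74) t [-0.0085 -0.0013  0.0047] r [ 0.0027 -0.0147 -0.0005]
```

The sideways force of 12 N is friction as the fingers slide. I'll stop sliding, ease off, and go straight down.

Request:
play_rows([
  {"tx":0.003,"ty":0,"tz":-0.001,"rx":0.002,"ry":-0.008,"rz":0},
  {"tx":0.003,"ty":0,"tz":0.001,"rx":0.002,"ry":-0.015,"rz":0},
])

```text
clock: 10.3
eef_pos: [486.9, -37.0, 78.2]
eef_rot: [[0.991, 0.132, -0.001], [0.132, -0.991, -0.001], [-0.001, 0.001, -1.0]]
contact_force: [-1.0, 1.2, 7.5]
width: 0.4
```

```bash
python3 look.py 8; python3 -c "
from h import *
inc((-36,0,74))"
```

```text
t 10.4 hous [-24.9  -1.2  77.5] F [-0.4 -0.3  2.8] w 0.5
(-40, 0, 150) t [-0.0152 -0.0012 -0.0725] r [ 0.0006  0.0017 -0.0002]
t 10.4 hous [-24.9  -1.2  77.5] F [-0.4 -0.3  2.8] w 0.5
(-36, 0, 74) t [-0.0111 -0.0012  0.0035] r [ 0.0006  0.0017 -0.0002]
```

View pics/side8.png

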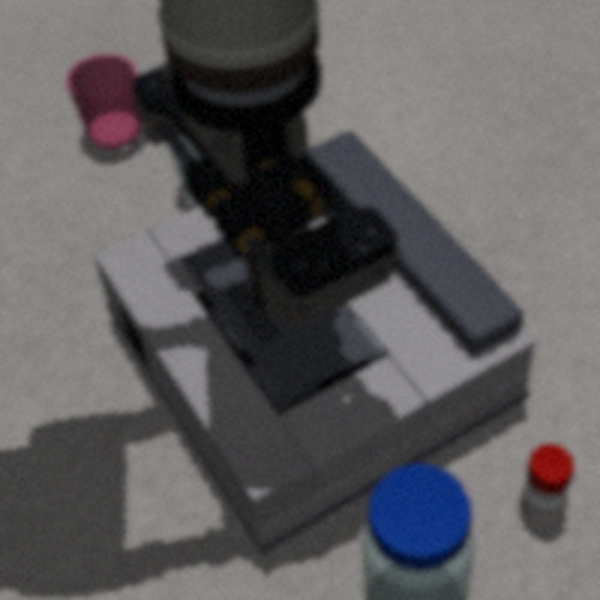

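The flap is nearly shut and covers the recess. Now straight down, in small steps.

Request:
play_rows([
  {"tx":0,"ty":0,"tz":0.002,"rx":0,"ry":0,"rz":0},
  {"tx":0,"ty":0,"tz":0.004,"rx":0,"ry":0,"rz":0},
  {"tx":0,"ty":0,"tz":0.005,"rx":0,"ry":0,"rz":0},
])

```text
clock: 10.7
eef_pos: [486.0, -37.1, 73.0]
eef_rot: [[0.991, 0.132, -0.004], [0.132, -0.991, -0.001], [-0.004, 0.0, -1.0]]
contact_force: [-2.9, 0.9, 13.0]
width: 0.1
```

Request:
play_rows([
  {"tx":0,"ty":0,"tz":0.001,"rx":0,"ry":0,"rz":0},
  {"tx":0,"ty":0,"tz":0.002,"rx":0,"ry":0,"rz":0},
])

```text
clock: 10.9
eef_pos: [485.8, -37.1, 71.8]
eef_rot: [[0.991, 0.133, -0.005], [0.133, -0.991, -0.001], [-0.005, 0.0, -1.0]]
contact_force: [-2.7, 1.5, 12.4]
width: 0.5
```

Request:
play_rows([
  {"tx":0,"ty":0,"tz":0.001,"rx":0,"ry":0,"rz":0},
  {"tx":0,"ty":0,"tz":0.002,"rx":0,"ry":0,"rz":0},
])

```text
clock: 11.1
eef_pos: [485.5, -37.1, 69.6]
eef_rot: [[0.991, 0.133, -0.005], [0.133, -0.991, -0.001], [-0.006, 0.0, -1.0]]
contact_force: [1.0, 0.6, 5.2]
width: 0.3
```

Request:
play_rows([
  {"tx":0,"ty":0,"tz":0.001,"rx":0,"ry":0,"rz":0},
  {"tx":0,"ty":0,"tz":0.002,"rx":0,"ry":0,"rz":0},
])

```text
clock: 11.3
eef_pos: [485.7, -37.2, 69.0]
eef_rot: [[0.991, 0.133, -0.006], [0.133, -0.991, -0.001], [-0.006, 0.0, -1.0]]
contact_force: [-6.8, 2.9, 23.2]
width: 0.4
```

Request:
play_rows([
  {"tx":0,"ty":0,"tz":0.0005,"rx":0,"ry":0,"rz":0},
  {"tx":0,"ty":0,"tz":0.001,"rx":0,"ry":0,"rz":0},
])

```text
clock: 11.5
eef_pos: [485.7, -37.2, 69.1]
eef_rot: [[0.991, 0.133, -0.007], [0.133, -0.991, -0.001], [-0.007, 0.0, -1.0]]
contact_force: [-5.1, 1.9, 16.9]
width: 0.4
```

At the stop (69.0, hard). I'll let go with a vertical lift, then look.

Request:
play_rows([
  {"tx":0,"ty":0,"tz":-0.03,"rx":0,"ry":0,"rz":0},
  {"tx":-0.01,"ty":0,"tz":-0.075,"rx":0,"ry":0,"rz":0},
  {"tx":-0.05,"ty":0,"tz":-0.11,"rx":0,"ry":0,"rz":0},
  {"tx":-0.09,"ty":0,"tz":-0.13,"rx":0,"ry":0,"rz":0},
  {"tx":-0.12,"ty":0,"tz":-0.13,"rx":0,"ry":0,"rz":0},
])

```text
clock: 12.0
eef_pos: [366.7, -53.6, 201.8]
eef_rot: [[0.991, 0.134, -0.004], [0.134, -0.991, -0.003], [-0.005, 0.002, -1.0]]
contact_force: [0.4, -1.5, 0.4]
width: 0.5
```

Request:
play_rows([
  {"tx":-0.01,"ty":0,"tz":0,"rx":0,"ry":0,"rz":0},
  {"tx":-0.01,"ty":0,"tz":0,"rx":0,"ry":0,"rz":0},
  {"tx":-0.01,"ty":0,"tz":0,"rx":0,"ry":0,"rz":0},
  {"tx":-0.01,"ty":0,"tz":0,"rx":0,"ry":0,"rz":0},
  {"tx":-0.01,"ty":0,"tz":0,"rx":0,"ry":0,"rz":0},
])

```text
clock: 12.5
eef_pos: [357.0, -54.7, 201.3]
eef_rot: [[0.991, 0.134, -0.006], [0.134, -0.991, -0.002], [-0.006, 0.001, -1.0]]
contact_force: [-0.0, -0.2, 0.1]
width: 0.7
```

Request:
play_rows([
  {"tx":0,"ty":0,"tz":0,"rx":0,"ry":0,"rz":0},
  {"tx":0,"ty":0,"tz":0,"rx":0,"ry":0,"rz":0},
  {"tx":0,"ty":0,"tz":0,"rx":0,"ry":0,"rz":0},
  {"tx":0,"ty":0,"tz":0,"rx":0,"ry":0,"rz":0},
  {"tx":0,"ty":0,"tz":0,"rx":0,"ry":0,"rz":0},
])

```text
clock: 13.0
eef_pos: [357.1, -54.8, 201.4]
eef_rot: [[0.991, 0.134, -0.006], [0.134, -0.991, -0.002], [-0.006, 0.002, -1.0]]
contact_force: [-0.5, -0.1, 0.9]
width: 0.5
```

Request:
play_rows([
  {"tx":0,"ty":0,"tz":0,"rx":0,"ry":0,"rz":0},
  {"tx":0,"ty":0,"tz":0,"rx":0,"ry":0,"rz":0},
  {"tx":0,"ty":0,"tz":0,"rx":0,"ry":0,"rz":0},
  {"tx":0,"ty":0,"tz":0,"rx":0,"ry":0,"rz":0},
  {"tx":0,"ty":0,"tz":0,"rx":0,"ry":0,"rz":0},
])

```text
clock: 13.5
eef_pos: [357.1, -54.8, 201.3]
eef_rot: [[0.991, 0.134, -0.006], [0.134, -0.991, -0.002], [-0.006, 0.002, -1.0]]
contact_force: [-0.3, 0.4, 0.3]
width: 0.7
```

```bash
python3 look.py 9
python3 - <<'E'
from h import *
f=dict(np.load('/tmp/side9.npz'));w=cloud(f).reshape(-1,3);h=np.c_[(w[:,:2]-C)@RH,w[:,2]]
m=(abs(h[:,1])<55)&(h[:,0]>-50)&(h[:,0]<5)&(h[:,2]>30)&(h[:,2]<140); q=h[m]
p=np.polyfit(q[:,0],q[:,2],1);print(m.sum(),'slope',p[0],'z at -40,0',np.polyval(p,[-40,0]))
for n in('side','top'):
    a=np.load(f'/tmp/{n}0.npz')['color'].astype(int);b=np.load(f'/tmp/{n}9.npz')['color'].astype(int)
    def cen(im,k):
        r,g,bl=im[...,0],im[...,1],im[...,2]
        mm=(bl>r+60)&(bl>g+40) if k=='blue' else (r>g+90)&(r>bl+90)
        box=np.zeros(mm.shape,bool)
        (x,y,W,H)=((385,205,40,40) if k=='blue' else (384,180,22,22)) if n=='top' else ((310,265,60,60) if k=='blue' else (370,262,26,26))
        box[y:y+H,x:x+W]=1; v,u=np.where(mm&box); return round(u.mean(),2),round(v.mean(),2),len(u)
    for k in('blue','red'): print(n,k,cen(a,k),cen(b,k))
E
```

```text
t 13.6 hous [-155.8   -1.7  201.3] F [ 0.  -1.   0.1] w 0.8
(-40, 0, 150) t [ 0.1161 -0.0016  0.0506] r [0.0015 0.006  0.0019]
1382 slope 0.010685156384310036 z at -40,0 [70.98979737 71.41720363]
side blue (np.float64(339.32), np.float64(290.17), 821) (np.float64(339.35), np.float64(290.31), 839)
side red (np.float64(383.32), np.float64(274.2), 107) (np.float64(383.29), np.float64(274.4), 122)
top blue (np.float64(406.75), np.float64(226.12), 337) (np.float64(406.75), np.float64(226.12), 337)
top red (np.float64(394.24), np.float64(190.52), 66) (np.float64(394.22), np.float64(190.45), 67)
```

View pics/side9.png

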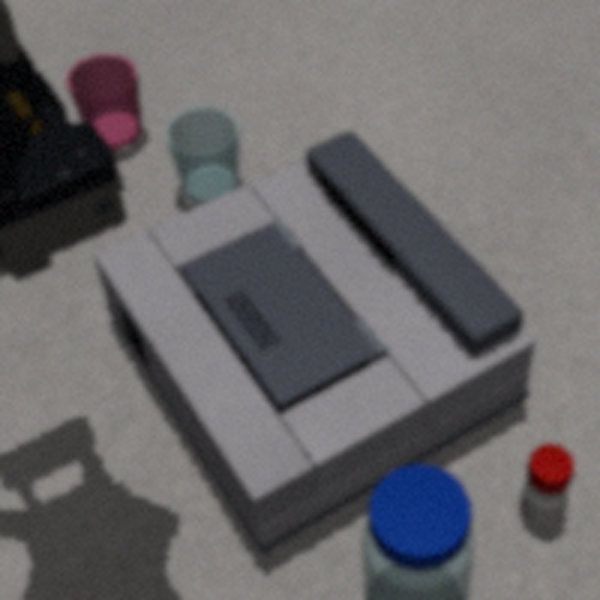

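View pics/top9.png

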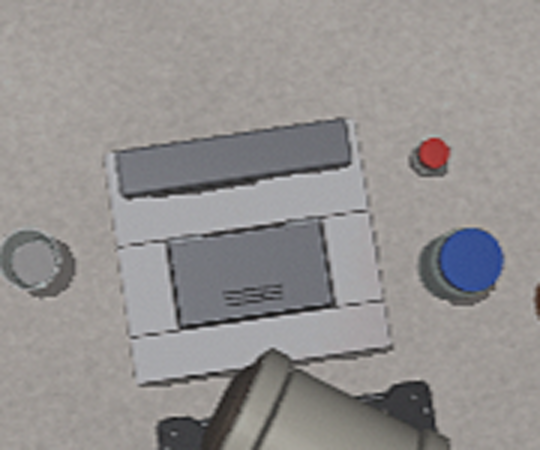

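The flap has stayed flush (side crop (280,315)) for about 2 s after release. The jar, vial and beaker are where they were. I'll compare the slope with the start frame, then hand in.

Run:
```python
from h import *
for k in(0,9):
  f=dict(np.load(f'/tmp/side{k}.npz'));w=cloud(f).reshape(-1,3);h=np.c_[(w[:,:2]-C)@RH,w[:,2]]
  m=(abs(h[:,1])<55)&(h[:,0]>-50)&(h[:,0]<5)&(h[:,2]>30)&(h[:,2]<140); q=h[m]
  p=np.polyfit(q[:,0],q[:,2],1);print(k,p[0],np.polyval(p,[-40,0]))
ctrl.sign_off()
```

```text
0 0.021459211036110246 [70.68373947 71.54210792]
9 0.010685156384310036 [70.98979737 71.41720363]
the job is handed in; nothing more can be done
```

I completed all three steps and handed the job in at about 13.6 s; no verdict was reported.

- **Opening the flap:** I pressed the flap at the three lines down to its stop with shut fingers and let go. It sprang open to about 1.06 rad, measured from the depth image.
- **Round key:** It was on the +y side. I pressed it until it bottomed out, with the force jumping to 26 N. The next picture showed it up again, and the fingers stayed clear of the square key.
- **Closing the flap:** I pushed the flap over from behind, pressed it to its stop and let go.

**Last checks:**
- **Flap:** It stayed flush about 2 s after release. Its surface slope was 0.011 rad, against 0.021 in the start frame, so they agree to about 0.01 rad.
- **Jar and vial:** They moved by less than 0.3 pixel in both views.
- **Beaker:** I checked it only by eye; it looked unmoved.
- **Robot:** The gripper was well clear of everything.

**What disagreed:** While closing, the fingers briefly rubbed on the flap, with about 12 N of sideways force. I eased off and pressed straight down. That left the final press at 25 mm in front of the housing origin instead of 40 mm at the pad, and the latch still caught.

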